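Feed two offcuts through the flap of the offcut bin

ROBOT

A 6-joint arm with a two-finger parallel gripper is mounted at the origin on a cart in front of the work surface, level with it; the furniture and walls round the work are solid. World frame = base frame: x ahead of the robot, y to its left, z up, the work surface at z = 0. Lengths are in m, angles in rad, forces in N, time in s.
With the tool pointing down it reaches from about 0.225 to 0.725 m from the base axis. Payload 3.1 kg.
Tool frame: the origin (TCP) lies on the centre line of the jaws, within the pads' length; the fingertips stand 14 mm ahead of it and the grasp point (between the pads) lies 5 mm behind it; z points along the fingers, y is the line along which they close (so a half turn about z gives the same grasp; the last joint's range is limited). The gripper opens to 85 mm and grips with 20 to 120 N. Pads are 22 mm wide; open, the fingers measure 114 mm over their backs; the gripper's body (76 mm by 85 mm) begins 54 mm behind the grasp point. The pads swing forward as they close: fully open they stand 13 mm farther back than shut.
Start: joints at [-1.331, 0.048, 0.099, 1.622, 0, 1.443], TCP at [0.189, -0.49, 0.245] pointing down, gripper open.
Joint ranges: [-2.91, 2.91], [-0.99, 1.94], [-1.21, 1.42], [-2.12, 2.29], [-1.49, 1.47], [-3.14, 3.14]. Speed limits (rad/s): [2.79, 2.79, 3.14, 3.14, 3.14, 3.14].

INTERFACE

Orientations are given as [roll, pitch, yaw] about the fixed x, y, z axes, in that order (R = Rz(yaw) Ry(pitch) Rx(roll)).
In Python, from rig import status, eyes, ticket gives the robot as it stands.
- The arm moves only by the tool carry_out, never from a script. Its argument "deltas" is a list of rows, each an object of numbers: "gripper": the opening, from 0 (shut) to 1 (fully open); "x", "y", "z": the shift along the tool's x, y, z in units of 0.5 m (1.0 is 0.5 m); "yaw": the turn about the tool's z in units of 360 degrees (1.0 is 360 degrees). A call has 1 to 12 rows; each row is the pose to reach, as a shift and turn from the pose commanded when the call began, along the tool's axes at that moment, turning the shorter way round; what a row does not reach only later rows make up. A row lasts 1/10 s, in which the tool goes at most 50 mm and 8.59 degrees, less where a joint would pass 70% of its speed; a pose out of reach is approached as far as the arm can. A call with a number of a shift or a turn outside -1 to 1 is refused whole. A call with a gripper value outside its range is refused whole. The fingers move at their own pace and stop on an object; "newtons" is the grip in N (left out, the last holds). Time passes only in rows, so rows that repeat a pose let the fingers close. It gives the time, the measured TCP pose, the force, the opening and the grip force at its end, in the units of the state.
- status.read_state(): the state, without advancing time (a new reading comes with each control period).
- eyes.capture(name): name is "scene" or "side" or "wrist"; returns the picture (480x640x3 uint8, red, green, blue); there is no depth.
- eyes.camera_model(name): a dict with "intrinsics" (3x3 intrinsics, pixels), "cam_to_world" (4x4, takes a point from camera to world coordinates); the wrist camera has in their place "hand_eye" (4x4, takes a point from camera to tool coordinates, whose origin is the TCP and whose axes are the flange's). Camera axes: x right, y down, z forward; pixel columns grow to the right and rows downward; lengths in m; the calibration is good to about 2 mm. A picture is of the moment at which its call begins: read the wrist's pose just before it. camera_model takes no time and is no camera call.
- ticket.finish_job(): hands the job in; it is judged then, once.
Trained networks look in the newest picture that a camera, given by its name, has taken for a name from the list of things; names that differ only in an ending like _2 or _b are one class to them, and where a whole thing is asked for, a point or a joint stands for the part that bears it (a point fixed in the world has none). Each returns a list of dicts, best first, with "p" (0 to 1); they miss things now and then, are a little off and sometimes report something else, mostly with a low value. They report only what shows in the picture. A call takes as long as a camera call.
- eyes.trace(camera, label): "mask" (480x640 bool, what is visible of it) and "uv" ([column, row] in pixels, amid what is visible of it).
- eyes.landmark_of(camera, label): "uv" ([column, row] in pixels: a listed point, or the origin of a listed thing).
The state is a dict: "clock": time; "qpos": joint angles; "dq": joint speeds; "joint_efforts": joint torques, N m; "ee_pos": TCP position; "ee_rot": TCP orientation; "wrist_force": force on the tool from outside, world axes, zero at the start; "wrist_torque": the same for the moment, N m; "width": opening from 0.0 (shut) to 1.0 (fully open); "finger_force": force on a finger pad.
Only numpy, scipy, OpenCV 4.12 (cv2) and the standard library are available. Lean on these libraries where they do the work, as an engineer would, in place of code of your own. Each camera call takes 0.05 s, during which the arm holds its last target. There are 200 camera calls.

TASK

Clear the two wooden block offcuts off the table: lay both on the feed shelf of the plywood bin and let go, lengthwise in the middle of the shelf and one behind the other; then, from behind, push the row under the hood and through the swing flap until both have dropped into the bin and the flap has fallen shut again. Handle the bin gently, without knocking it or leaning on it, and leave the cork sanding block, the tape measure, the tape roll and everything else where they are.

Things in the scene. Friction and masses are not known exactly. Their poses are not given: they have to be found in the camera images.
- offcut_bin: Plywood offcut bin with a feed shelf, fixed, closed except for the flap gate that faces the robot. Origin: on the table under the gate's middle; +x runs level through the gate into the bin, y across, z up. Position and yaw vary. Inside, to x = 142, a slick sheet-steel chute leads steeply down from under the gate to the floor 8 above the table.
- gate (a point): Middle of the gate on the feed shelf's top, 120 above the bin's origin, axes as the bin's. The shelf is level, 130 wide, without rims, from x = -206 (open front end) to the lip at x = +6.
- lip (a point): Middle of the lip, the inner end of the feed shelf's top, 6 beyond the gate. A part drops about 110 into the bin once its middle is pushed some 10 past the lip.
- hood_edge (a point): Middle of the hood's front edge, at its underside: 40 before the gate, 82 above the shelf. The hood is flat, 6 thick, and runs back into the roof, between cheeks 114 apart. Fingers pointing straight down strike it before the parts are through; leaning back, pointing forward and down at 30 to 40 degrees from vertical, they pass under it.
- bin_flap (a joint): Check flap of thin aluminium, 106 wide, 60 high, about 35 g, hung on a free hinge across the gate 64 above the shelf (6 beyond the origin). 0 rad = hanging shut; it swings only inward (+x) and up, to 1.5 rad, and falls shut by its own weight; its lower edge hangs 2 above the shelf.
- long_offcut: Longer wooden block offcut, pale wood, 45 (x) x 75 (y, its length) x 28 (z) mm, about 65 g, loose and lying flat on the table. Origin: centre of its underside. Which offcut lies left and which right of the bin varies.
- short_offcut: Shorter wooden block offcut, dark wood, 38 (x) x 62 (y, its length) x 28 (z) mm, about 46 g, loose and lying flat on the table. Origin: centre of its underside.
- sanding_block: Cork sanding block, 53 x 97 x 26 mm, no offcut: leave it. Origin: centre of its underside.
- tape_measure: Tape measure on its side, 62 x 73 x 32 mm: leave it. Origin: centre of its underside.
- tape_roll: Roll of masking tape lying flat, 96 across, 30 high: leave it. Origin: centre of its underside.

How it is judged:
On the way, in this order (a step that is already met when the one before it is completed fails the run):
1. one offcut lies released on the feed shelf, lengthwise in the middle (((x of long_offcut in the frame of offcut_bin between -0.205 and -0.03 m and y of long_offcut in the frame of offcut_bin between -0.035 and 0.035 m and z of long_offcut in the frame of offcut_bin between 0.115 and 0.126 m and angle between long_offcut's own z axis and vertical below 0.12 rad and angle between the y axis of long_offcut and the x axis of offcut_bin, either way round below 0.4 rad and contact force between the fingers and long_offcut below 0.05 N and linear speed of long_offcut below 0.03 m/s) or (x of short_offcut in the frame of offcut_bin between -0.205 and -0.03 m and y of short_offcut in the frame of offcut_bin between -0.035 and 0.035 m and z of short_offcut in the frame of offcut_bin between 0.115 and 0.126 m and angle between short_offcut's own z axis and vertical below 0.12 rad and angle between the y axis of short_offcut and the x axis of offcut_bin, either way round below 0.4 rad and contact force between the fingers and short_offcut below 0.05 N and linear speed of short_offcut below 0.03 m/s))), for 0.2 s.
2. both offcuts lie released on the feed shelf in front of the gate, lengthwise and one behind the other (x of long_offcut in the frame of offcut_bin between -0.205 and -0.03 m and y of long_offcut in the frame of offcut_bin between -0.035 and 0.035 m and z of long_offcut in the frame of offcut_bin between 0.115 and 0.126 m and angle between each of long_offcut, short_offcut's own z axis and vertical below 0.12 rad and angle between the y axis of each of long_offcut, short_offcut and the x axis of offcut_bin, either way round below 0.4 rad and contact force between the fingers and long_offcut below 0.05 N and linear speed of each of long_offcut, short_offcut below 0.03 m/s and x of short_offcut in the frame of offcut_bin between -0.205 and -0.03 m and y of short_offcut in the frame of offcut_bin between -0.035 and 0.035 m and z of short_offcut in the frame of offcut_bin between 0.115 and 0.126 m and contact force between the fingers and short_offcut below 0.05 N and horizontal distance between long_offcut and short_offcut above 0.055 m), for 0.2 s.
3. the first offcut has gone through the flap into the bin (((x of long_offcut in the frame of offcut_bin between 0.01 and 0.15 m and y of long_offcut in the frame of offcut_bin between -0.065 and 0.065 m and z of long_offcut in the frame of offcut_bin below 0.115 m) or (x of short_offcut in the frame of offcut_bin between 0.01 and 0.15 m and y of short_offcut in the frame of offcut_bin between -0.065 and 0.065 m and z of short_offcut in the frame of offcut_bin below 0.115 m))), for 0.1 s.
At the end, for the whole second after the job is handed in: Both offcuts rest inside the bin, beyond the gate and below the level of the feed shelf, and the flap hangs shut (within 0.08 rad) (x of long_offcut in the frame of offcut_bin between 0.01 and 0.15 m and y of long_offcut in the frame of offcut_bin between -0.065 and 0.065 m and z of each of long_offcut, short_offcut in the frame of offcut_bin below 0.115 m and x of short_offcut in the frame of offcut_bin between 0.01 and 0.15 m and y of short_offcut in the frame of offcut_bin between -0.065 and 0.065 m and linear speed of each of long_offcut, short_offcut below 0.03 m/s and value of joint bin_flap below 0.08 rad); the robot touches nothing.
It fails at once if the robot presses on the bin or its flap with more than 15 N (contact force between any of the fingers, the arm and offcut_bin above 15 N).
It fails at once if the sanding block, tape measure or tape roll is shifted by more than 20 mm (distance of any of sanding_block, tape_measure, tape_roll from where it was at the start of the episode above 0.02 m).
It also fails if it takes over 72 s, if anything falls off the work surface, if the arm or the gripper's body presses on something with over 40 N, if the wrist force passes 120 N, or if a joint passes its speed limit or range.

## Working session

There is one attempt and no reset: what is moved stays moved. The work goes in short steps, Python scripts to look and compute and a tool call to move; the robot and the scene stay as the last step left them, time stands still between calls to the robot, and variables do not carry over. Pictures are saved under pics/ and viewed, at most 10 in all, crops included, and the job is handed in when it is done.

Besides the shell and the picture viewer there is one more tool, called as name([rows], argument=value, ...), one row to a line, values as JSON. carry_out: Moves the arm, as the interface text tells. Its arguments: {"type":"object","properties":{"deltas":{"type":"array","items":{"type":"object","properties":{"gripper":{"type":"number"},"x":{"type":"number"},"y":{"type":"number"},"z":{"type":"number"},"yaw":{"type":"number"}}}},"newtons":{"type":"number"}},"required":["deltas"]}

```bash
mkdir -p pics; cat > h.py <<'E'
import numpy as np, cv2, json
from rig import status, eyes, ticket
from scipy.spatial.transform import Rotation as R
def cam(n):
    m=eyes.camera_model(n); K=np.array(m['intrinsics'])
    if 'cam_to_world' in m: return K,np.array(m['cam_to_world'])
    s=status.read_state(); T=np.eye(4); T[:3,:3]=R.from_euler('xyz',s['ee_rot']).as_matrix(); T[:3,3]=s['ee_pos']
    return K,T@np.array(m['hand_eye'])
def ray(n,uv,z,C=None):
    K,T=C or cam(n); d=T[:3,:3]@np.linalg.solve(K,[uv[0],uv[1],1]); o=T[:3,3]
    return o+d*(z-o[2])/d[2]
def proj(n,p,C=None):
    K,T=C or cam(n); c=np.linalg.inv(T)@np.append(p,1); q=K@c[:3]; return q[:2]/q[2]
E
python3 - <<'E'
from h import *
np.set_printoptions(precision=4,suppress=True)
print(status.read_state())
for n in ('scene','side'):
    im=eyes.capture(n); cv2.imwrite(f'pics/{n}0.png',im[...,::-1]); print(n,cam(n)[1])
    for l,z in (('gate',.12),('lip',.12),('hood_edge',.202),('offcut_bin',0),('long_offcut',0),('short_offcut',0),('sanding_block',0),('tape_measure',0),('tape_roll',0)):
        for r in eyes.landmark_of(n,l)[:2]: print(l,round(r['p'],2),np.round(r['uv'],1),ray(n,r['uv'],z))
E
```

```text
{'clock': 0.0, 'qpos': array([-1.3308,  0.0487,  0.0976,  1.622 , -0.    ,  1.443 ]), 'dq': array([-0.0018,  0.0006, -0.    ,  0.0012,  0.002 ,  0.0005]), 'joint_efforts': array([  0.0001, -33.8788,  32.0013,   0.0204,  -0.    ,  -0.    ]), 'ee_pos': array([ 0.1886, -0.4893,  0.2441]), 'ee_rot': array([-3.1393, -0.0003,  0.3678]), 'wrist_force': array([ 0.0616,  0.3163, -0.2449]), 'wrist_torque': array([-0.0265, -0.013 , -0.0102]), 'finger_force': 0.0, 'width': 0.9985553439066972}
scene [[ 0.2583  0.7572 -0.5999  1.3765]
 [ 0.9661 -0.2014  0.1618 -0.1392]
 [ 0.0017 -0.6213 -0.7836  1.2343]
 [ 0.      0.      0.      1.    ]]
hood_edge 0.82 [314.2 254.5] [0.6576 0.0395 0.202 ]
long_offcut 0.96 [210.4 273.6] [ 0.5069 -0.1927  0.    ]
short_offcut 0.6 [397.6 239.3] [0.5257 0.2989 0.    ]
sanding_block 0.66 [397.4 190.2] [0.3617 0.3567 0.    ]
tape_measure 0.5 [217.9 337.2] [ 0.6884 -0.2017  0.    ]
tape_roll 0.95 [423.7 303.1] [0.7256 0.2948 0.    ]
side [[-0.9994 -0.0263  0.0211  0.5238]
 [-0.0334  0.8604 -0.5085  0.6742]
 [-0.0047 -0.5089 -0.8608  1.1717]
 [ 0.      0.      0.      1.    ]]
gate 0.94 [264.2 226.3] [0.6914 0.0372 0.12  ]
gate 0.72 [333.9 343.9] [0.5065 0.341  0.12  ]
lip 0.76 [261.9 227.2] [0.697  0.0401 0.12  ]
hood_edge 0.84 [275.4 210.1] [0.6554 0.0401 0.202 ]
offcut_bin 0.77 [268.6 248.2] [0.6916 0.0357 0.    ]
long_offcut 0.78 [339.4 179.7] [ 0.4967 -0.2083  0.    ]
short_offcut 0.67 [332.5 342.6] [0.508  0.2998 0.    ]
sanding_block 0.86 [392.9 371.6] [0.3602 0.3671 0.    ]
tape_roll 0.87 [244.9 336.3] [0.7294 0.2906 0.    ]
```

View pics/scene0.png

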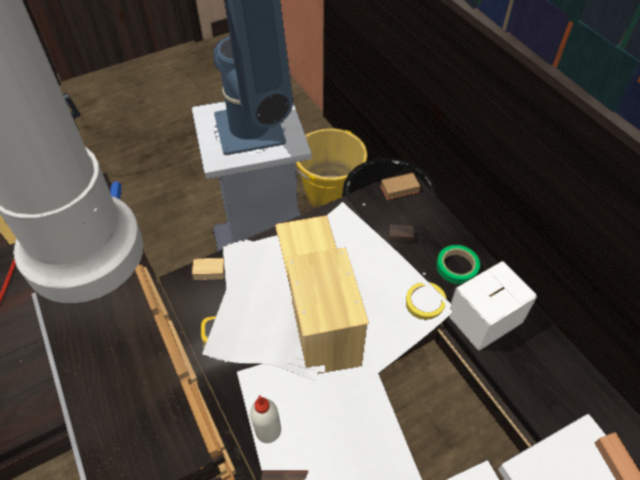

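View pics/side0.png

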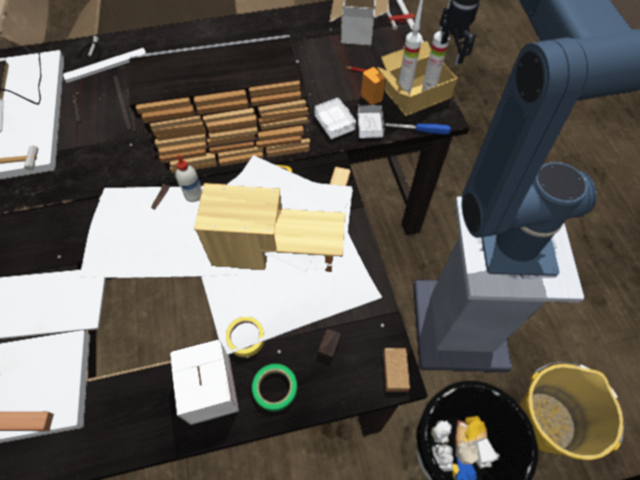

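```bash
python3 - <<'E'
from h import *
np.set_printoptions(precision=4,suppress=True)
print(eyes.camera_model('wrist'))
a=cv2.imread('pics/side0.png')[175:285,180:360]; b=cv2.imread('pics/scene0.png')[205:315,260:380]
A=cv2.resize(a,None,fx=4,fy=4,interpolation=2)
cv2.imwrite('pics/c1.png',A)
for n in('side','scene'):
    C=cam(n)
    for l in('long_offcut','short_offcut'):
        for r in eyes.trace(n,l)[:1]:
            ys,xs=np.nonzero(r['mask'])
            P=np.array([ray(n,(x,y),.02,C)[:2] for x,y in zip(xs,ys)],np.float32)
            print(n,l,r['p'],len(xs),cv2.minAreaRect(P*1000),P.mean(0))
E
```

```text
{'intrinsics': array([[368.4349,   0.    , 315.5167],
       [  0.    , 368.4349, 240.5069],
       [  0.    ,   0.    ,   1.    ]]), 'hand_eye': array([[-0.0003, -0.9628, -0.2701,  0.0689],
       [ 1.    , -0.0003, -0.0004, -0.001 ],
       [ 0.0003, -0.2701,  0.9628, -0.1295],
       [ 0.    ,  0.    ,  0.    ,  1.    ]])}
side long_offcut 0.63 286 ((493.4923095703125, -201.586669921875), (69.312744140625, 49.1219367980957), 76.19300842285156) [ 0.4942 -0.2024]
side short_offcut 0.94 411 ((515.2568359375, 309.5286560058594), (67.5277328491211, 39.076202392578125), 72.797607421875) [0.5151 0.3095]
scene long_offcut 0.7 652 ((505.80780029296875, -194.1055145263672), (80.8687973022461, 60.088409423828125), 75.09930419921875) [ 0.5058 -0.1942]
scene short_offcut 0.94 415 ((524.947265625, 306.5791320800781), (62.848941802978516, 57.562774658203125), 70.9278793334961) [0.5252 0.3057]
```

View pics/c1.png

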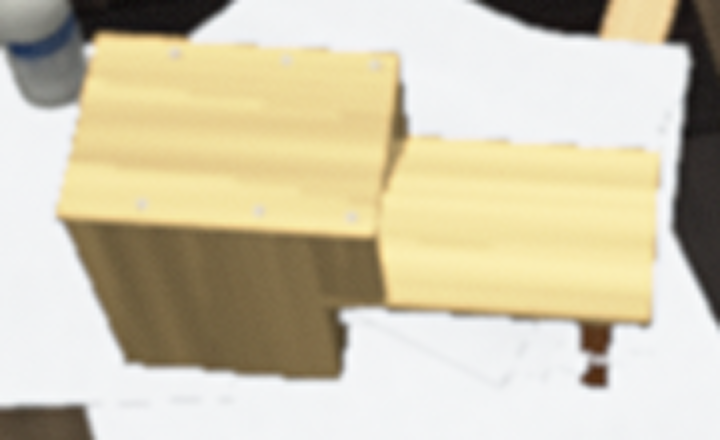

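```bash
python3 - <<'E'
from h import *
np.set_printoptions(precision=4,suppress=True)
C=cam('side')
f=lambda u,v,z: ray('side',(180+u/4-.375,175+v/4-.375),z,C)[:2]
for q in((660,150,.12),(650,322,.12),(388,302,.12),(398,55,.208),(378,237,.208),(96,33,.208),(58,217,.208)): print(q,f(*q))
E
```

```text
(660, 150, 0.12) [ 0.4846 -0.0126]
(650, 322, 0.12) [0.49  0.115]
(388, 302, 0.12) [0.6539 0.1059]
(398, 55, 0.208) [ 0.6505 -0.0204]
(378, 237, 0.208) [0.6522 0.1105]
(96, 33, 0.208) [ 0.8403 -0.0316]
(58, 217, 0.208) [0.8418 0.1026]
```

carry_out([
  {"x": 0.788, "y": -0.316, "yaw": -0.153, "gripper": 1},
  {"x": 0.788, "y": -0.316, "yaw": -0.153},
  {"x": 0.788, "y": -0.316, "yaw": -0.153},
  {"x": 0.788, "y": -0.316, "yaw": -0.153},
  {"x": 0.788, "y": -0.316, "yaw": -0.153},
  {"x": 0.788, "y": -0.316, "yaw": -0.153},
  {"x": 0.788, "y": -0.316, "yaw": -0.153},
  {"x": 0.788, "y": -0.316, "yaw": -0.153},
  {"x": 0.788, "y": -0.316, "yaw": -0.153},
  {"x": 0.788, "y": -0.316, "yaw": -0.153},
  {"x": 0.788, "y": -0.316, "yaw": -0.153},
  {"x": 0.788, "y": -0.316, "yaw": -0.153},
])

```text
validation failed for argument at $.de...
```

```bash
cat > loc.py <<'E'
from h import *
import sys
np.set_printoptions(precision=4,suppress=True)
def loc(l,ztop,save=None):
    s=status.read_state(); C=cam('wrist'); im=eyes.capture('wrist')
    if save: cv2.imwrite(save,im[...,::-1])
    print(s['clock'],s['ee_pos'],s['ee_rot'])
    for r in eyes.trace('wrist',l)[:2]:
        ys,xs=np.nonzero(r['mask'])
        P=np.array([ray('wrist',(x,y),ztop,C)[:2] for x,y in zip(xs,ys)],np.float32)
        print(l,round(r['p'],2),len(xs),cv2.minAreaRect(P*1000),P.mean(0),(xs.min(),xs.max(),ys.min(),ys.max()))
if __name__=='__main__': loc(sys.argv[1],float(sys.argv[2]),sys.argv[3] if len(sys.argv)>3 else None)
E
python3 loc.py long_offcut .028 pics/w1.png
```

```text
1.2 [ 0.1888 -0.4899  0.2453] [-3.1416 -0.      0.3678]
```

View pics/w1.png

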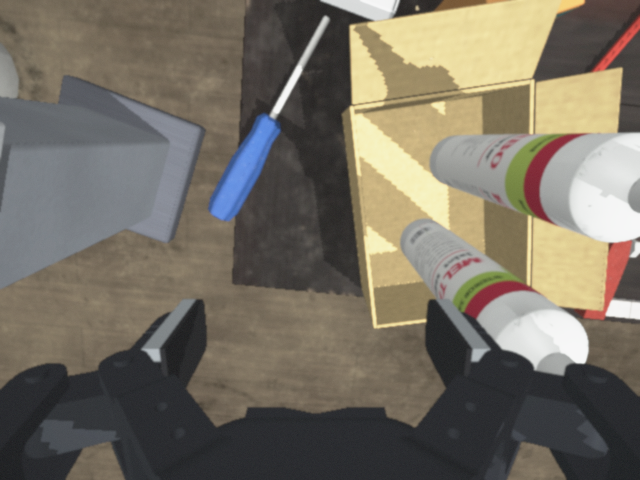

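carry_out([
  {"x": 0, "y": -0.1, "z": -0.1, "yaw": 0, "gripper": 1},
  {"x": 0.05, "y": -0.2, "z": -0.1, "yaw": 0, "gripper": 1},
  {"x": 0.788, "y": -0.316, "z": -0.1, "yaw": -0.153, "gripper": 1},
  {"x": 0.788, "y": -0.316, "z": -0.1, "yaw": -0.153, "gripper": 1},
  {"x": 0.788, "y": -0.316, "z": -0.1, "yaw": -0.153, "gripper": 1},
  {"x": 0.788, "y": -0.316, "z": -0.1, "yaw": -0.153, "gripper": 1},
  {"x": 0.788, "y": -0.316, "z": -0.1, "yaw": -0.153, "gripper": 1},
  {"x": 0.788, "y": -0.316, "z": -0.1, "yaw": -0.153, "gripper": 1},
  {"x": 0.788, "y": -0.316, "z": -0.1, "yaw": -0.153, "gripper": 1},
  {"x": 0.788, "y": -0.316, "z": -0.1, "yaw": -0.153, "gripper": 1},
  {"x": 0.788, "y": -0.316, "z": -0.1, "yaw": -0.153, "gripper": 1},
  {"x": 0.788, "y": -0.316, "z": -0.1, "yaw": -0.153, "gripper": 1},
])

```text
clock: 2.5
ee_pos: [0.4998, -0.2003, 0.2949]
ee_rot: [-3.14, 0.0, 1.331]
wrist_force: [-0.5, 0.7, -0.6]
width: 1.002
finger_force: 0.0
```

```bash
python3 loc.py long_offcut .028 pics/w2.png
```

```text
2.5 [ 0.4998 -0.2003  0.2949] [-3.1404  0.0003  1.331 ]
long_offcut 0.7 2903 ((499.3962707519531, -193.22189331054688), (75.5563735961914, 45.410499572753906), 77.01963806152344) [ 0.4995 -0.1924] (np.int64(293), np.int64(335), np.int64(162), np.int64(231))
```

View pics/w2.png

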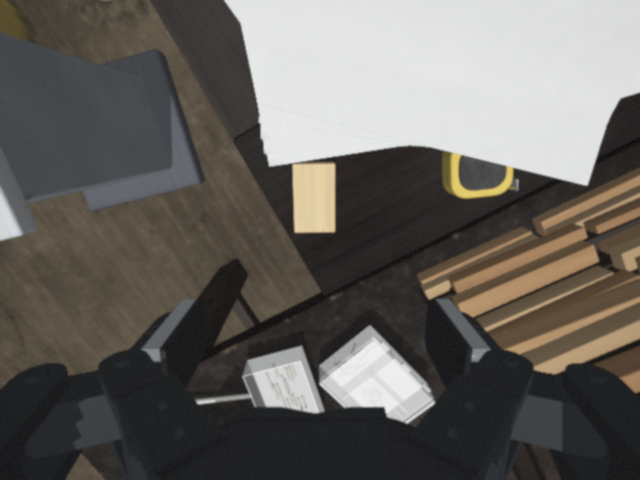

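carry_out([
  {"x": 0.014, "y": -0.004, "z": 0.1, "yaw": -0.002, "gripper": 1},
  {"x": 0.014, "y": -0.004, "z": 0.2, "yaw": -0.002, "gripper": 1},
  {"x": 0.014, "y": -0.004, "z": 0.3, "yaw": -0.002, "gripper": 1},
  {"x": 0.014, "y": -0.004, "z": 0.4, "yaw": -0.002, "gripper": 1},
  {"x": 0.014, "y": -0.004, "z": 0.48, "yaw": -0.002, "gripper": 1},
  {"x": 0.014, "y": -0.004, "z": 0.53, "yaw": -0.002, "gripper": 1},
  {"x": 0.014, "y": -0.004, "z": 0.554, "yaw": -0.002, "gripper": 1},
  {"x": 0.014, "y": -0.004, "z": 0.554, "yaw": -0.002, "gripper": 1},
  {"x": 0.014, "y": -0.004, "z": 0.554, "yaw": -0.002, "gripper": 0},
  {"x": 0.014, "y": -0.004, "z": 0.554, "yaw": -0.002, "gripper": 0},
  {"x": 0.014, "y": -0.004, "z": 0.554, "yaw": -0.002, "gripper": 0},
  {"x": 0.014, "y": -0.004, "z": 0.554, "yaw": -0.002, "gripper": 0},
], newtons=40)

```text
clock: 3.8
ee_pos: [0.5011, -0.1946, 0.0208]
ee_rot: [3.137, 0.001, 1.342]
wrist_force: [-0.0, 0.7, 4.2]
width: 0.518
finger_force: 43.6
```

carry_out([
  {"x": 0, "y": 0, "z": -0.1, "yaw": 0, "gripper": 0},
  {"x": 0, "y": 0, "z": -0.2, "yaw": -0.02, "gripper": 0},
  {"x": 0, "y": 0, "z": -0.3, "yaw": -0.04, "gripper": 0},
  {"x": 0, "y": 0, "z": -0.4, "yaw": -0.06, "gripper": 0},
  {"x": 0, "y": 0, "z": -0.5, "yaw": -0.08, "gripper": 0},
  {"x": 0.474, "y": -0.108, "z": -0.564, "yaw": -0.279, "gripper": 0},
  {"x": 0.474, "y": -0.108, "z": -0.564, "yaw": -0.279, "gripper": 0},
  {"x": 0.474, "y": -0.108, "z": -0.564, "yaw": -0.279, "gripper": 0},
  {"x": 0.474, "y": -0.108, "z": -0.564, "yaw": -0.279, "gripper": 0},
  {"x": 0.474, "y": -0.108, "z": -0.564, "yaw": -0.279, "gripper": 0},
  {"x": 0.474, "y": -0.108, "z": -0.564, "yaw": -0.279, "gripper": 0},
  {"x": 0.474, "y": -0.108, "z": -0.564, "yaw": -0.279, "gripper": 0},
])

```text
clock: 5.0
ee_pos: [0.5005, 0.0516, 0.3011]
ee_rot: [3.141, 0.001, 2.905]
wrist_force: [-0.6, 0.3, -0.6]
width: 0.518
finger_force: 43.0
```

carry_out([
  {"x": 0, "y": 0, "z": 0, "yaw": 0, "gripper": 0},
  {"x": 0, "y": 0, "z": 0, "yaw": 0, "gripper": 0},
  {"x": 0, "y": 0, "z": 0, "yaw": 0, "gripper": 0},
])

```text
clock: 5.3
ee_pos: [0.5006, 0.0493, 0.3003]
ee_rot: [3.142, 0.0, 2.892]
wrist_force: [-0.4, 0.3, -0.7]
width: 0.518
finger_force: 43.0
```

```bash
python3 - <<'E'
from h import *
np.set_printoptions(precision=4,suppress=True)
C=cam('wrist');s=status.read_state();print(s['clock'],s['ee_pos'],s['ee_rot'],s['width'],s['finger_force'])
cv2.imwrite('pics/w3.png',eyes.capture('wrist')[...,::-1])
for l,z in (('gate',.12),('lip',.12),('hood_edge',.202)):
    for r in eyes.landmark_of('wrist',l)[:1]: print(l,round(r['p'],2),np.round(r['uv'],1),ray('wrist',r['uv'],z,C))
E
```

```text
5.3 [0.5006 0.0493 0.3003] [3.1416 0.     2.8917] 0.5175811943913817 42.973376512527466
```

View pics/w3.png

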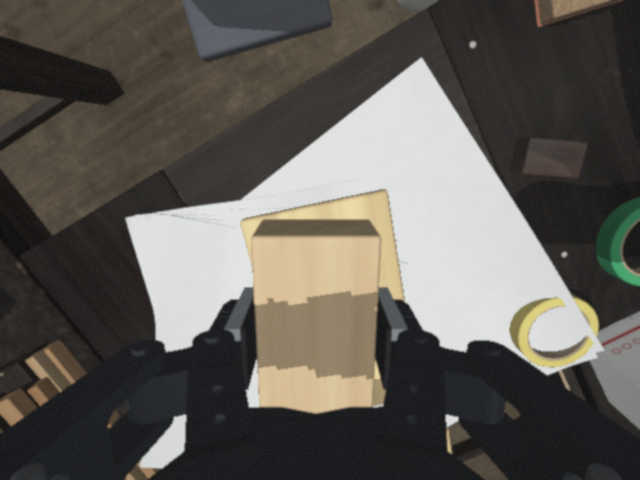

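```bash
python3 - <<'E'
from h import *
np.set_printoptions(precision=4,suppress=True)
C=cam('wrist'); im=cv2.imread('pics/w3.png')
hsv=cv2.cvtColor(im,cv2.COLOR_BGR2HSV); m=cv2.inRange(hsv,(12,50,120),(32,255,255))
# front edge rows per column ; right edge per row
fe=[]; 
for u in range(252,380,4):
    v=np.nonzero(m[180:232,u])[0]
    if len(v): fe.append(ray('wrist',(u,180+v[0]-.5),.12,C)[:2])
re=[]
for v in range(202,285,4):
    u=np.nonzero(m[v,382:420])[0]
    if len(u): re.append(ray('wrist',(382+u[-1]+.5,v),.12,C)[:2])
for q in(fe,re):
    q=np.array(q,np.float32); l=cv2.fitLine(q,cv2.DIST_HUBER,0,.001,.001).ravel(); r=(q-l[2:])@np.array([-l[1],l[0]]); print(len(q),l,np.abs(r).max(),np.degrees(np.arctan2(l[1],l[0])))
for uv in((242,219),(386,189.5)): print(ray('wrist',uv,.12,C))
E
```

```text
32 [0.0415 0.9991 0.4861 0.0374] 0.00042878947 87.623634
21 [ 0.9991 -0.042   0.5372  0.1124] 0.0004507935 -2.4042745
[ 0.4844 -0.0107  0.12  ]
[0.4901 0.1142 0.12  ]
```

carry_out([
  {"x": -0.053, "y": 0.013, "z": 0, "yaw": -0.033, "gripper": 0},
  {"x": -0.053, "y": 0.013, "z": 0.05, "yaw": -0.033, "gripper": 0},
  {"x": -0.053, "y": 0.013, "z": 0.14, "yaw": -0.033, "gripper": 0},
  {"x": -0.053, "y": 0.013, "z": 0.22, "yaw": -0.033, "gripper": 0},
  {"x": -0.053, "y": 0.013, "z": 0.28, "yaw": -0.033, "gripper": 0},
  {"x": -0.053, "y": 0.013, "z": 0.3, "yaw": -0.033, "gripper": 0},
  {"x": -0.053, "y": 0.013, "z": 0.31, "yaw": -0.033, "gripper": 0},
  {"x": -0.053, "y": 0.013, "z": 0.31, "yaw": -0.033, "gripper": 0},
])

```text
clock: 6.3
ee_pos: [0.5283, 0.0493, 0.1462]
ee_rot: [-3.142, 0.001, 3.101]
wrist_force: [-0.7, 0.4, 0.0]
width: 0.516
finger_force: 43.0
```

carry_out([
  {"x": 0, "y": 0, "z": 0.003, "yaw": 0, "gripper": 0},
  {"x": 0, "y": 0, "z": 0.006, "yaw": 0, "gripper": 0},
  {"x": 0, "y": 0, "z": 0.006, "yaw": 0, "gripper": 0},
])

```text
clock: 6.6
ee_pos: [0.5286, 0.0493, 0.1435]
ee_rot: [-3.142, 0.002, 3.102]
wrist_force: [-0.1, -0.3, -1.0]
width: 0.519
finger_force: 43.0
```

carry_out([
  {"x": 0, "y": 0, "z": 0.003, "yaw": 0, "gripper": 0},
  {"x": 0, "y": 0, "z": 0.003, "yaw": 0, "gripper": 0},
  {"x": 0, "y": 0, "z": 0.003, "yaw": 0, "gripper": 0.9},
  {"x": 0, "y": 0, "z": 0.003, "yaw": 0, "gripper": 0.9},
  {"x": 0, "y": 0, "z": 0.003, "yaw": 0, "gripper": 0.9},
  {"x": 0, "y": 0, "z": 0.003, "yaw": 0, "gripper": 0.9},
  {"x": 0, "y": 0, "z": 0.003, "yaw": 0, "gripper": 0.9},
  {"x": 0, "y": 0, "z": -0.04, "yaw": 0, "gripper": 0.9},
  {"x": 0, "y": 0, "z": -0.14, "yaw": 0, "gripper": 1},
  {"x": 0, "y": 0, "z": -0.24, "yaw": 0, "gripper": 1},
  {"x": 0, "y": 0, "z": -0.3, "yaw": 0, "gripper": 1},
])

```text
clock: 7.7
ee_pos: [0.5286, 0.0494, 0.2967]
ee_rot: [3.142, 0.005, 3.102]
wrist_force: [0.8, 0.4, 0.1]
width: 1.004
finger_force: 0.0
```

```bash
python3 - <<'E'
from loc import *
loc('long_offcut',.148)
eyes.capture('side')
for r in eyes.landmark_of('side','long_offcut')[:1]: print(r['p'],ray('side',r['uv'],.12))
E
```

```text
7.7 [0.5286 0.0494 0.2967] [3.1415 0.0054 3.1017]
long_offcut 0.56 5677 ((527.392333984375, 50.89982604980469), (45.735145568847656, 78.08899688720703), 87.68241882324219) [0.5263 0.0506] (np.int64(286), np.int64(345), np.int64(175), np.int64(273))
0.57 [0.5252 0.0483 0.12  ]
```

carry_out([
  {"x": 0.036, "y": 0.515, "z": 0, "yaw": 0.291, "gripper": 1},
  {"x": 0.036, "y": 0.515, "z": 0, "yaw": 0.291, "gripper": 1},
  {"x": 0.036, "y": 0.515, "z": 0, "yaw": 0.291, "gripper": 1},
  {"x": 0.036, "y": 0.515, "z": 0, "yaw": 0.291, "gripper": 1},
  {"x": 0.036, "y": 0.515, "z": 0, "yaw": 0.291, "gripper": 1},
  {"x": 0.036, "y": 0.515, "z": 0, "yaw": 0.291, "gripper": 1},
  {"x": 0.036, "y": 0.515, "z": 0, "yaw": 0.291, "gripper": 1},
  {"x": 0.036, "y": 0.515, "z": 0, "yaw": 0.291, "gripper": 1},
  {"x": 0.036, "y": 0.515, "z": 0, "yaw": 0.291, "gripper": 1},
  {"x": 0.036, "y": 0.515, "z": 0, "yaw": 0.291, "gripper": 1},
  {"x": 0.036, "y": 0.515, "z": 0, "yaw": 0.291, "gripper": 1},
  {"x": 0.036, "y": 0.515, "z": 0, "yaw": 0.291, "gripper": 1},
])

```text
clock: 9.1
ee_pos: [0.5193, 0.307, 0.2893]
ee_rot: [-3.138, 0.003, 1.357]
wrist_force: [0.3, -0.4, 0.8]
width: 0.999
finger_force: 0.0
```

```bash
python3 loc.py short_offcut .028 pics/w4.png
```

```text
9.1 [0.5193 0.307  0.2893] [-3.1375  0.003   1.3568]
short_offcut 0.64 2136 ((518.0068359375, 309.9670715332031), (66.06670379638672, 39.35498809814453), 70.17645263671875) [0.5186 0.3105] (np.int64(296), np.int64(336), np.int64(170), np.int64(232))
short_offcut 0.47 10578 ((685.1649169921875, -1.496734619140625), (248.8342742919922, 351.5689697265625), 87.66841125488281) [0.7373 0.0499] (np.int64(348), np.int64(639), np.int64(309), np.int64(479))
```

View pics/w4.png

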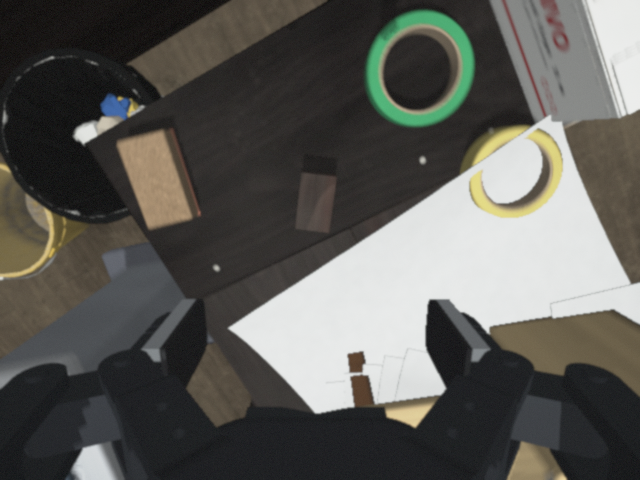

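carry_out([
  {"x": 0.001, "y": -0.004, "z": 0.05, "yaw": 0.02, "gripper": 1},
  {"x": 0.001, "y": -0.004, "z": 0.15, "yaw": 0.02, "gripper": 1},
  {"x": 0.001, "y": -0.004, "z": 0.25, "yaw": 0.02, "gripper": 1},
  {"x": 0.001, "y": -0.004, "z": 0.35, "yaw": 0.02, "gripper": 1},
  {"x": 0.001, "y": -0.004, "z": 0.45, "yaw": 0.02, "gripper": 1},
  {"x": 0.001, "y": -0.004, "z": 0.45, "yaw": 0.02, "gripper": 1},
  {"x": 0.001, "y": -0.004, "z": 0.45, "yaw": 0.02, "gripper": 1},
])

```text
clock: 9.9
ee_pos: [0.5162, 0.3073, 0.0651]
ee_rot: [-3.137, 0.004, 1.239]
wrist_force: [0.5, -0.0, 0.4]
width: 1.005
finger_force: 0.0
```

carry_out([
  {"x": 0.002, "y": 0.002, "z": 0.05, "yaw": 0.001, "gripper": 1},
  {"x": 0.002, "y": 0.002, "z": 0.08, "yaw": 0.001, "gripper": 1},
  {"x": 0.002, "y": 0.002, "z": 0.089, "yaw": 0.001, "gripper": 1},
  {"x": 0.002, "y": 0.002, "z": 0.089, "yaw": 0.001, "gripper": 1},
  {"x": 0.002, "y": 0.002, "z": 0.089, "yaw": 0.001, "gripper": 0},
  {"x": 0.002, "y": 0.002, "z": 0.089, "yaw": 0.001, "gripper": 0},
  {"x": 0.002, "y": 0.002, "z": 0.089, "yaw": 0.001, "gripper": 0},
  {"x": 0.002, "y": 0.002, "z": 0.089, "yaw": 0.001, "gripper": 0},
  {"x": 0.002, "y": 0.002, "z": 0.089, "yaw": 0.001, "gripper": 0},
], newtons=40)

```text
clock: 10.8
ee_pos: [0.5203, 0.3093, 0.0239]
ee_rot: [3.14, -0.001, 1.231]
wrist_force: [0.2, 0.4, 4.0]
width: 0.433
finger_force: 42.7
```

carry_out([
  {"x": 0, "y": 0, "z": -0.1, "yaw": 0, "gripper": 0},
  {"x": 0, "y": 0, "z": -0.2, "yaw": -0.02, "gripper": 0},
  {"x": 0, "y": 0, "z": -0.3, "yaw": -0.04, "gripper": 0},
  {"x": 0, "y": 0, "z": -0.4, "yaw": -0.06, "gripper": 0},
  {"x": 0, "y": 0, "z": -0.5, "yaw": -0.08, "gripper": 0},
  {"x": -0.442, "y": 0.328, "z": -0.55, "yaw": -0.297, "gripper": 0},
  {"x": -0.442, "y": 0.328, "z": -0.55, "yaw": -0.297, "gripper": 0},
  {"x": -0.442, "y": 0.328, "z": -0.55, "yaw": -0.297, "gripper": 0},
  {"x": -0.442, "y": 0.328, "z": -0.55, "yaw": -0.297, "gripper": 0},
  {"x": -0.442, "y": 0.328, "z": -0.55, "yaw": -0.297, "gripper": 0},
  {"x": -0.442, "y": 0.328, "z": -0.55, "yaw": -0.297, "gripper": 0},
  {"x": -0.442, "y": 0.328, "z": -0.55, "yaw": -0.297, "gripper": 0},
])

```text
clock: 12.0
ee_pos: [0.6017, 0.0403, 0.2971]
ee_rot: [-3.139, 0.001, 2.738]
wrist_force: [-0.7, 1.0, -1.0]
width: 0.435
finger_force: 42.3
```

carry_out([
  {"x": 0, "y": 0, "z": 0, "yaw": -0.02, "gripper": 0},
  {"x": 0, "y": 0, "z": 0, "yaw": -0.03, "gripper": 0},
  {"x": 0, "y": 0, "z": 0, "yaw": -0.03, "gripper": 0},
])

```text
clock: 12.3
ee_pos: [0.6004, 0.0455, 0.2972]
ee_rot: [-3.141, -0.001, 2.927]
wrist_force: [0.4, 0.2, -0.8]
width: 0.436
finger_force: 42.3
```

carry_out([
  {"x": 0, "y": 0.001, "z": 0, "yaw": -0.0275, "gripper": 0},
  {"x": 0, "y": 0.001, "z": 0.08, "yaw": -0.0275, "gripper": 0},
  {"x": 0, "y": 0.001, "z": 0.16, "yaw": -0.0275, "gripper": 0},
  {"x": 0, "y": 0.001, "z": 0.23, "yaw": -0.0275, "gripper": 0},
  {"x": 0, "y": 0.001, "z": 0.27, "yaw": -0.0275, "gripper": 0},
  {"x": 0, "y": 0.001, "z": 0.29, "yaw": -0.0275, "gripper": 0},
  {"x": 0, "y": 0.001, "z": 0.29, "yaw": -0.0275, "gripper": 0},
])

```text
clock: 13.0
ee_pos: [0.5993, 0.0466, 0.1508]
ee_rot: [-3.142, -0.004, 3.1]
wrist_force: [0.3, 0.0, -0.2]
width: 0.432
finger_force: 42.3
```

carry_out([
  {"x": -0.002, "y": 0, "z": 0.004, "yaw": 0, "gripper": 0},
  {"x": -0.002, "y": 0, "z": 0.008, "yaw": 0, "gripper": 0},
  {"x": -0.002, "y": 0, "z": 0.012, "yaw": 0, "gripper": 0},
  {"x": -0.002, "y": 0, "z": 0.012, "yaw": 0, "gripper": 0},
  {"x": -0.002, "y": 0, "z": 0.012, "yaw": 0, "gripper": 0},
])

```text
clock: 13.5
ee_pos: [0.6019, 0.0463, 0.1473]
ee_rot: [3.142, 0.001, 3.1]
wrist_force: [0.6, 0.3, -1.1]
width: 0.434
finger_force: 42.3
```

carry_out([
  {"x": 0, "y": 0, "z": 0.003, "yaw": 0, "gripper": 0},
  {"x": 0, "y": 0, "z": 0.005, "yaw": 0, "gripper": 0},
  {"x": 0, "y": 0, "z": 0.005, "yaw": 0, "gripper": 0},
  {"x": 0, "y": 0, "z": 0.005, "yaw": 0, "gripper": 0.9},
  {"x": 0, "y": 0, "z": 0.005, "yaw": 0, "gripper": 0.9},
  {"x": 0, "y": 0, "z": 0.005, "yaw": 0, "gripper": 0.9},
  {"x": 0, "y": 0, "z": 0.005, "yaw": 0, "gripper": 0.9},
  {"x": 0, "y": 0, "z": 0.005, "yaw": 0, "gripper": 0.9},
  {"x": 0, "y": 0, "z": -0.04, "yaw": 0, "gripper": 0.9},
  {"x": 0, "y": 0, "z": -0.12, "yaw": 0, "gripper": 0.9},
  {"x": 0, "y": 0, "z": -0.2, "yaw": 0, "gripper": 0.9},
  {"x": 0, "y": 0, "z": -0.3, "yaw": 0, "gripper": 0.9},
])

```text
clock: 14.7
ee_pos: [0.6007, 0.0464, 0.2965]
ee_rot: [3.142, -0.003, 3.1]
wrist_force: [1.1, -0.2, 0.3]
width: 0.899
finger_force: 0.0
```

carry_out([
  {"x": 0.1, "y": 0, "z": 0, "yaw": 0, "gripper": 0},
  {"x": 0.2, "y": 0, "z": 0, "yaw": 0, "gripper": 0},
  {"x": 0.2, "y": 0, "z": 0, "yaw": 0, "gripper": 0},
])

```text
clock: 15.0
ee_pos: [0.4955, 0.0512, 0.2962]
ee_rot: [3.141, -0.007, 3.101]
wrist_force: [1.1, -0.3, 0.1]
width: 0.397
finger_force: 0.0
```

```bash
python3 - <<'E'
from loc import *
s=status.read_state(); print(s['clock'],s['ee_pos'],s['wrist_force'])
im=eyes.capture('side'); cv2.imwrite('pics/s2.png',cv2.resize(im[170:280,180:370,::-1],None,fx=4,fy=4,interpolation=2))
C=cam('side')
for l in('long_offcut','short_offcut'):
    for r in eyes.trace('side',l)[:1]:
        ys,xs=np.nonzero(r['mask'])
        P=np.array([ray('side',(x,y),.143,C)[:2] for x,y in zip(xs,ys)],np.float32)
        print(l,round(r['p'],2),len(xs),cv2.minAreaRect(P*1000))
E
```

```text
15.0 [0.4955 0.0512 0.2962] [ 1.0738 -0.2621  0.0585]
long_offcut 0.8 614 ((527.0733642578125, 55.92613220214844), (59.93836975097656, 75.20221710205078), 87.76593017578125)
short_offcut 0.85 463 ((602.1818237304688, 53.2393798828125), (65.33080291748047, 52.89921951293945), 1.7431726455688477)
```

View pics/s2.png

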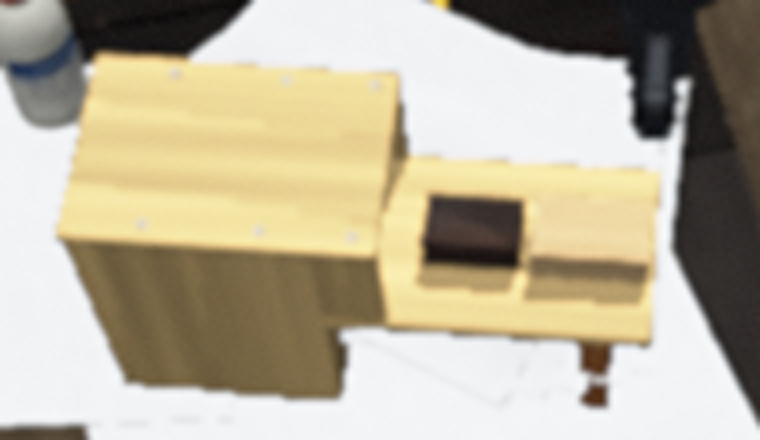

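carry_out([
  {"x": 0.1, "y": 0, "z": 0, "yaw": 0, "gripper": 0.15},
  {"x": 0.2, "y": 0, "z": 0, "yaw": 0, "gripper": 0.15},
  {"x": 0.205, "y": 0, "z": 0.1, "yaw": 0, "gripper": 0.15},
  {"x": 0.205, "y": 0, "z": 0.2, "yaw": 0, "gripper": 0.15},
  {"x": 0.205, "y": 0, "z": 0.3, "yaw": 0, "gripper": 0.15},
  {"x": 0.205, "y": 0, "z": 0.4, "yaw": 0, "gripper": 0.15},
  {"x": 0.205, "y": 0, "z": 0.47, "yaw": 0, "gripper": 0.15},
  {"x": 0.205, "y": 0, "z": 0.5, "yaw": 0, "gripper": 0.15},
  {"x": 0.205, "y": 0, "z": 0.51, "yaw": 0, "gripper": 0.15},
  {"x": 0.205, "y": 0, "z": 0.52, "yaw": 0, "gripper": 0.15},
  {"x": 0.205, "y": 0, "z": 0.53, "yaw": 0, "gripper": 0.15},
  {"x": 0.205, "y": 0, "z": 0.53, "yaw": 0, "gripper": 0.15},
])

```text
clock: 16.35
ee_pos: [0.4002, 0.0547, 0.0324]
ee_rot: [3.142, 0.001, 3.1]
wrist_force: [-0.3, 0.6, 0.0]
width: 0.148
finger_force: 0.0
```

carry_out([
  {"x": 0, "y": 0, "z": 0.003, "yaw": 0, "gripper": 0.15},
  {"x": 0, "y": 0, "z": 0.006, "yaw": 0, "gripper": 0.15},
  {"x": 0, "y": 0, "z": 0.009, "yaw": 0, "gripper": 0.15},
  {"x": 0, "y": 0, "z": 0.012, "yaw": 0, "gripper": 0.15},
  {"x": 0, "y": 0, "z": 0.016, "yaw": 0, "gripper": 0.15},
  {"x": 0, "y": 0, "z": 0.02, "yaw": 0, "gripper": 0.15},
  {"x": 0, "y": 0, "z": 0.02, "yaw": 0, "gripper": 0.15},
])

```text
clock: 17.05
ee_pos: [0.3989, 0.0548, 0.0214]
ee_rot: [-3.142, -0.001, 3.1]
wrist_force: [-0.5, 0.3, -0.3]
width: 0.147
finger_force: 0.0
```

carry_out([
  {"x": 0, "y": 0, "z": 0.004, "yaw": 0, "gripper": 0.15},
  {"x": 0, "y": 0, "z": 0.008, "yaw": 0, "gripper": 0.15},
  {"x": 0, "y": 0, "z": 0.012, "yaw": 0, "gripper": 0.15},
  {"x": 0, "y": 0, "z": 0.016, "yaw": 0, "gripper": 0.15},
  {"x": 0, "y": 0, "z": 0.016, "yaw": 0, "gripper": 0.15},
])

```text
clock: 17.55
ee_pos: [0.3993, 0.0547, 0.0143]
ee_rot: [-3.142, -0.0, 3.1]
wrist_force: [-1.5, -0.1, 3.9]
width: 0.15
finger_force: 2.0
```

carry_out([
  {"x": 0, "y": 0, "z": -0.1, "yaw": 0, "gripper": 0.15},
  {"x": 0, "y": 0, "z": -0.2, "yaw": 0, "gripper": 0.15},
  {"x": 0, "y": 0, "z": -0.28, "yaw": 0, "gripper": 0.15},
  {"x": 0, "y": 0, "z": -0.28, "yaw": 0, "gripper": 0.15},
  {"x": 0, "y": 0, "z": -0.28, "yaw": 0, "gripper": 0.15},
])

```text
clock: 18.05
ee_pos: [0.4004, 0.0547, 0.1551]
ee_rot: [3.142, 0.003, 3.1]
wrist_force: [0.5, -0.0, -0.4]
width: 0.151
finger_force: 0.0
```

carry_out([
  {"x": -0.026, "y": 0, "z": 0, "yaw": 0, "gripper": 0.15},
  {"x": -0.126, "y": 0, "z": 0, "yaw": 0, "gripper": 0.15},
  {"x": -0.226, "y": 0, "z": 0, "yaw": 0, "gripper": 0.15},
  {"x": -0.226, "y": 0, "z": 0, "yaw": 0, "gripper": 0.15},
  {"x": -0.226, "y": 0, "z": 0, "yaw": 0, "gripper": 0.15},
])

```text
clock: 18.55
ee_pos: [0.5108, 0.05, 0.1498]
ee_rot: [-3.142, -0.008, 3.1]
wrist_force: [-0.6, -0.2, 0.0]
width: 0.146
finger_force: 0.0
```

```bash
cat > see.py <<'E'
from loc import *
s=status.read_state(); print(s['clock'],s['ee_pos'],s['wrist_force'])
im=eyes.capture('side'); C=cam('side')
cv2.imwrite('pics/s_%d.png'%(s['clock']*100),cv2.resize(im[170:280,180:370,::-1],None,fx=4,fy=4,interpolation=2))
o=np.array([.6929,.0426]);u=np.array([.9991,-.0417]);w=np.array([.0417,.9991])
for l in('long_offcut','short_offcut'):
    for r in eyes.trace('side',l)[:1]:
        ys,xs=np.nonzero(r['mask'])
        P=np.array([ray('side',(x,y),.143,C)[:2] for x,y in zip(xs,ys)])-o
        print(l,round(r['p'],2),len(xs),'binx',np.percentile(P@u,[1,99]),'biny',np.percentile(P@w,[1,99]))
E
python3 see.py
```

```text
18.55 [0.5108 0.05   0.1498] [-0.6363 -0.2319  0.0465]
long_offcut 0.95 542 binx [-0.1399 -0.0686] biny [-0.0222  0.0331]
short_offcut 0.74 239 binx [-0.0662 -0.033 ] biny [-0.02   0.031]
```

carry_out([
  {"x": -0.03, "y": 0, "z": -0.006, "yaw": 0, "gripper": 0.15},
  {"x": -0.06, "y": 0, "z": -0.006, "yaw": 0, "gripper": 0.15},
  {"x": -0.09, "y": 0, "z": -0.006, "yaw": 0, "gripper": 0.15},
  {"x": -0.11, "y": 0, "z": -0.006, "yaw": 0, "gripper": 0.15},
  {"x": -0.13, "y": 0, "z": -0.006, "yaw": 0, "gripper": 0.15},
  {"x": -0.15, "y": 0, "z": -0.006, "yaw": 0, "gripper": 0.15},
  {"x": -0.17, "y": 0, "z": -0.006, "yaw": 0, "gripper": 0.15},
  {"x": -0.17, "y": 0, "z": -0.006, "yaw": 0, "gripper": 0.15},
  {"x": -0.17, "y": 0, "z": -0.006, "yaw": 0, "gripper": 0.15},
])

```text
clock: 19.6
ee_pos: [0.5973, 0.0465, 0.1567]
ee_rot: [-3.142, 0.0, 3.1]
wrist_force: [1.0, 0.9, 0.2]
width: 0.151
finger_force: 0.0
```

```bash
python3 see.py
```

```text
19.6 [0.5973 0.0465 0.1567] [0.9547 0.9151 0.212 ]
long_offcut 0.89 409 binx [-0.0858 -0.033 ] biny [-0.0252  0.0384]
short_offcut 0.4 352 binx [-0.0854 -0.0349] biny [-0.023   0.0345]
```

View pics/s_1960.png

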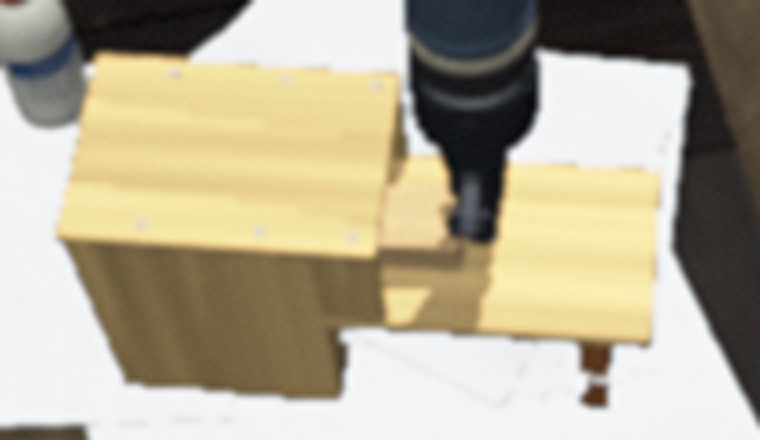

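carry_out([
  {"x": 0.04, "y": 0, "z": -0.05, "yaw": 0, "gripper": 0.15},
  {"x": 0.12, "y": 0, "z": -0.12, "yaw": 0, "gripper": 0.15},
  {"x": 0.15, "y": 0, "z": -0.16, "yaw": 0, "gripper": 0.15},
  {"x": 0.15, "y": 0, "z": -0.16, "yaw": 0, "gripper": 0.15},
  {"x": 0.15, "y": 0, "z": -0.16, "yaw": 0, "gripper": 0.15},
  {"x": 0.15, "y": 0, "z": -0.16, "yaw": 0, "gripper": 0.15},
])

```text
clock: 20.35
ee_pos: [0.5221, 0.0496, 0.2354]
ee_rot: [-3.142, -0.002, 3.1]
wrist_force: [-0.1, 0.7, -0.2]
width: 0.148
finger_force: 0.0
```

carry_out([
  {"x": 0.1, "y": 0, "z": 0, "yaw": 0, "gripper": 0.15},
])

```text
clock: 20.45
ee_pos: [0.475, 0.0511, 0.2302]
ee_rot: [-3.141, -0.008, 3.099]
wrist_force: [-1.1, 0.2, 1.1]
width: 0.152
finger_force: 0.0
```

carry_out([
  {"x": -0.1, "y": 0, "z": 0, "yaw": 0, "gripper": 0.15},
])

```text
clock: 20.55
ee_pos: [0.4929, 0.0515, 0.2248]
ee_rot: [3.142, -0.039, 3.102]
wrist_force: [-1.9, -0.7, -1.5]
width: 0.151
finger_force: 0.0
```

```bash
python3 -c "
from h import *
s=status.read_state();print(s['ee_pos'],s['dq'],s['qpos'])"
```

```text
[0.49288274 0.05154395 0.22482868] [-2.29719746e-02  1.66257414e+00  1.78106472e+00 -2.40133028e-01
  2.85914520e-04 -1.11834384e-02] [-3.14184451e-02  9.62933522e-03  1.86075293e-02  1.61923488e+00
  3.37125269e-04  8.46686326e-03]
```

carry_out([
  {"x": -0.1, "y": 0, "z": 0, "yaw": 0, "gripper": 0.15},
])

```text
clock: 20.65
ee_pos: [0.5645, 0.048, 0.2326]
ee_rot: [-3.141, -0.009, 3.101]
wrist_force: [2.2, 1.0, 2.6]
width: 0.153
finger_force: 0.0
```

```bash
python3 -c "
from h import *
s=status.read_state();print(s['ee_pos'],s['dq'],s['qpos'])"
```

```text
[0.5645013  0.04804602 0.23260015] [-1.46772737e-02  1.44965740e+00  1.69968624e+00  7.15508378e-02
 -1.03564992e-03 -6.24598610e-03] [-3.34334284e-02  1.64709124e-01  2.00143265e-01  1.61554489e+00
 -3.69523461e-05  7.62538954e-03]
```

carry_out([
  {"x": -0.1, "y": 0, "z": 0, "yaw": 0, "gripper": 0.15},
])

```text
clock: 20.75
ee_pos: [0.621, 0.0455, 0.2349]
ee_rot: [-3.142, -0.003, 3.1]
wrist_force: [1.0, -0.2, 1.4]
width: 0.152
finger_force: 0.0
```

```bash
python3 -c "
from h import *
s=status.read_state();print(s['ee_pos'],s['dq'],s['qpos'])
eyes.capture('scene');s=status.read_state();print(s['clock'],s['ee_pos'],s['dq'])
eyes.capture('scene');s=status.read_state();print(s['clock'],s['ee_pos'],s['dq'])
eyes.capture('scene');s=status.read_state();print(s['clock'],s['ee_pos'],s['dq'])
eyes.capture('scene');s=status.read_state();print(s['clock'],s['ee_pos'],s['dq'])
"
```

```text
[0.621021   0.04549801 0.23489543] [-1.00037567e-02  1.42692878e+00  1.73478205e+00  2.63984315e-01
  1.78553842e-04 -6.50321583e-03] [-3.45082252e-02  3.11288561e-01  3.78030005e-01  1.64023274e+00
 -9.94408595e-06  7.03897463e-03]
20.8 [0.63046809 0.04436222 0.22729782] [-0.00883698 -0.04372382 -0.23153566  0.00608147 -0.01359335  0.00078453]
20.85 [0.62585521 0.04454693 0.22655252] [ 0.00852067 -0.11631228 -0.0850314   0.10711467  0.00263833  0.00151227]
20.9 [0.62317871 0.04492934 0.2288865 ] [ 0.00740331 -0.11656475 -0.03522465  0.05229412  0.00513087  0.00022515]
20.95 [0.62201273 0.04521874 0.23159415] [ 5.52146022e-03 -9.61784271e-02 -1.41754684e-02  1.88912199e-02
  1.46651312e-03 -7.08981495e-05]
```

```bash
cat > fit.py <<'E'
import numpy as np
from scipy.signal import lsim
from scipy.optimize import least_squares
t=np.linspace(0,.8,801)
T=[.1,.2,.3,.4,.45,.5,.55,.6]; Y=np.array([-.047,-.029,.0424,.099,.1084,.1038,.1011,.0999])
def run(p,kn,u0=None):
    w,z,a,d=p; u=np.interp(t-d,*kn)
    return lsim(([a,w*w],[1,2*z*w,w*w]),u,t)[1]
kn=([0,.1,.2,.3,.4,.8],[0,-.05,0,.05,.1,.1])
best=min((least_squares(lambda p:(np.interp(T,t,run(p,kn))-Y)*1e3,[w,.4,a,d]) for w in(15,25,40) for a in(0,10) for d in(0.005,.03)),key=lambda r:r.cost)
print(best.x,best.cost,best.fun)
def show(n,kn):
    y=run(best.x,kn); v=np.gradient(y,t)
    print(n,'peak',y.max(),t[y.argmax()]); print([(round(k,2),round(1e3*y[int(k*1000)],1),round(v[int(k*1000)],2)) for k in np.arange(.1,.5,.02)])
show('ref',kn)
show('rev',([0,.1,.2,.3,.4,.8],[0,-.05,0,.05,0,0]))
show('first',([0,.1,.2,.3,.8],[0,.013,.063,.113,.113]))
E
python3 fit.py
```

```text
[ 2.12539579e+01  4.91901510e-01  1.58137040e+01 -2.00002849e-03] 92.60380317885182 [10.07711825  6.4992754   4.23637269 -1.69728795  1.29286152  4.0632338
  1.10254142 -1.09275617]
ref peak 0.11015237915128767 0.464
[(np.float64(0.1), np.float64(-36.9), np.float64(-0.57)), (np.float64(0.12), np.float64(-45.3), np.float64(-0.26)), (np.float64(0.14), np.float64(-47.2), np.float64(0.06)), (np.float64(0.16), np.float64(-43.3), np.float64(0.33)), (np.float64(0.18), np.float64(-34.6), np.float64(0.53)), (np.float64(0.2), np.float64(-22.5), np.float64(0.66)), (np.float64(0.22), np.float64(-8.5), np.float64(0.72)), (np.float64(0.24), np.float64(6.1), np.float64(0.73)), (np.float64(0.26), np.float64(20.5), np.float64(0.7)), (np.float64(0.28), np.float64(34.1), np.float64(0.66)), (np.float64(0.3), np.float64(46.6), np.float64(0.6)), (np.float64(0.32), np.float64(58.1), np.float64(0.55)), (np.float64(0.34), np.float64(68.7), np.float64(0.51)), (np.float64(0.36), np.float64(78.6), np.float64(0.48)), (np.float64(0.38), np.float64(88.1), np.float64(0.47)), (np.float64(0.4), np.float64(97.3), np.f
[... 786 characters left out ...]
 (np.float64(0.28), np.float64(34.1), np.float64(0.66)), (np.float64(0.3), np.float64(46.6), np.float64(0.57)), (np.float64(0.32), np.float64(54.2), np.float64(0.19)), (np.float64(0.34), np.float64(54.4), np.float64(-0.16)), (np.float64(0.36), np.float64(48.2), np.float64(-0.44)), (np.float64(0.38), np.float64(37.3), np.float64(-0.63)), (np.float64(0.4), np.float64(23.4), np.float64(-0.73)), (np.float64(0.42), np.float64(10.1), np.float64(-0.6)), (np.float64(0.44), np.float64(-0.2), np.float64(-0.42)), (np.float64(0.46), np.float64(-6.9), np.float64(-0.25)), (np.float64(0.48), np.float64(-10.3), np.float64(-0.1))]
first peak 0.12435185243213061 0.365
  self.num, self.den = normalize(*system)
```

carry_out([
  {"x": 0.04, "y": 0, "z": 0, "yaw": 0, "gripper": 0.15},
  {"x": 0.08, "y": 0, "z": 0, "yaw": 0, "gripper": 0.15},
  {"x": 0.08, "y": 0, "z": 0.05, "yaw": 0, "gripper": 0.15},
  {"x": 0.08, "y": 0, "z": 0.1, "yaw": 0, "gripper": 0.15},
  {"x": 0.08, "y": 0, "z": 0.13, "yaw": 0, "gripper": 0.15},
  {"x": 0.08, "y": 0, "z": 0.15, "yaw": 0, "gripper": 0.15},
  {"x": 0.08, "y": 0, "z": 0.15, "yaw": 0, "gripper": 0.15},
  {"x": 0.08, "y": 0, "z": 0.15, "yaw": 0, "gripper": 0.15},
  {"x": 0.08, "y": 0, "z": 0.15, "yaw": 0, "gripper": 0.15},
])

```text
clock: 21.85
ee_pos: [0.583, 0.0471, 0.1633]
ee_rot: [3.142, 0.003, 3.1]
wrist_force: [0.1, 0.4, 0.2]
width: 0.146
finger_force: 0.0
```

```bash
python3 see.py; python3 -c "
from h import *
import time
for i in range(3):
    eyes.capture('scene'); print(status.read_state()['ee_pos'])"
```

```text
21.85 [0.583  0.0471 0.1633] [0.1009 0.4316 0.1741]
long_offcut 0.73 407 binx [-0.086  -0.0341] biny [-0.0227  0.0353]
[0.5827132  0.04712961 0.16270475]
[0.58260291 0.04713279 0.16249399]
[0.58246049 0.04712441 0.16226353]
```

carry_out([
  {"x": 0.1, "y": 0, "z": 0.003, "yaw": 0, "gripper": 0.15},
  {"x": 0, "y": 0, "z": 0.003, "yaw": 0, "gripper": 0.15},
  {"x": -0.1, "y": 0, "z": 0.003, "yaw": 0, "gripper": 0.15},
  {"x": -0.005, "y": 0, "z": -0.03, "yaw": 0, "gripper": 0.15},
  {"x": 0.08, "y": 0, "z": -0.08, "yaw": 0, "gripper": 0.15},
  {"x": 0.15, "y": 0, "z": -0.13, "yaw": 0, "gripper": 0.15},
  {"x": 0.15, "y": 0, "z": -0.13, "yaw": 0, "gripper": 0.15},
  {"x": 0.15, "y": 0, "z": -0.13, "yaw": 0, "gripper": 0.15},
])

```text
clock: 22.95
ee_pos: [0.5079, 0.0503, 0.2282]
ee_rot: [3.142, 0.004, 3.1]
wrist_force: [0.8, -0.7, 0.3]
width: 0.149
finger_force: 0.0
```

```bash
python3 see.py; python3 - <<'E'
from h import *
C=cam('scene')
eyes.capture('scene')
for l in('long_offcut','short_offcut','sanding_block','tape_roll','tape_measure'):
    for r in eyes.landmark_of('scene',l)[:1]: print(l,r['p'],ray('scene',r['uv'],0,C))
E
ls pics
```

```text
22.95 [0.5079 0.0503 0.2282] [ 0.7734 -0.6553  0.2582]
sanding_block 0.87 [0.36537392 0.35715122 0.        ]
tape_roll 0.67 [0.72786331 0.29365284 0.        ]
tape_measure 0.79 [ 0.6894414  -0.20864758  0.        ]
c1.png
s2.png
s_1855.png
s_1960.png
s_2185.png
s_2295.png
scene0.png
side0.png
w1.png
w2.png
w3.png
w4.png
```

carry_out([
  {"x": -0.1, "y": -0.138, "z": 0.04, "yaw": 0.25, "gripper": 0.15},
  {"x": -0.1, "y": -0.138, "z": 0.06, "yaw": 0.25, "gripper": 0.15},
  {"x": -0.1, "y": -0.138, "z": 0.06, "yaw": 0.25, "gripper": 0.15},
  {"x": -0.1, "y": -0.138, "z": 0.06, "yaw": 0.25, "gripper": 0.15},
  {"x": -0.1, "y": -0.138, "z": 0.06, "yaw": 0.25, "gripper": 0.15},
  {"x": -0.1, "y": -0.138, "z": 0.06, "yaw": 0.25, "gripper": 0.15},
  {"x": -0.1, "y": -0.138, "z": 0.06, "yaw": 0.25, "gripper": 0.15},
  {"x": -0.1, "y": -0.138, "z": 0.06, "yaw": 0.25, "gripper": 0.15},
  {"x": -0.1, "y": -0.138, "z": 0.06, "yaw": 0.25, "gripper": 0.15},
  {"x": -0.1, "y": -0.138, "z": 0.06, "yaw": 0.25, "gripper": 0.15},
  {"x": -0.1, "y": -0.138, "z": 0.06, "yaw": 0.25, "gripper": 0.15},
  {"x": -0.1, "y": -0.138, "z": 0.06, "yaw": 0.25, "gripper": 0.15},
])

```text
clock: 24.6
ee_pos: [0.5543, -0.0208, 0.1965]
ee_rot: [-3.141, -0.0, 1.529]
wrist_force: [-0.5, -0.5, -0.1]
width: 0.152
finger_force: 0.0
```

```bash
python3 - <<'E'
from loc import *
C=cam('wrist'); s=status.read_state(); print(s['clock'],s['ee_pos'],s['ee_rot'])
cv2.imwrite('pics/w5.png',eyes.capture('wrist')[...,::-1])
for l in('long_offcut','short_offcut','bin_flap'):
    for r in eyes.trace('wrist',l)[:2]: print(l,r['p'],r['uv'],r['mask'].sum())
for x,z in((-.04,.202),(-.04,.12),(0,.12),(.006,.12)):
    print(x,z,[proj('wrist',[.6929+x*.9991+y*.0417,.0426-x*.0417+y*.9991,z],C) for y in(-.05,0,.05)])
E
```

```text
24.6 [ 0.5543 -0.0208  0.1965] [-3.1412 -0.0001  1.5294]
long_offcut 0.52 [602.7, 127.1] 8247
bin_flap 0.67 [602.3, 126.9] 8310
bin_flap 0.59 [430.7, 137.3] 121551
-0.04 0.202 [array([580.9753, 282.3147]), array([610.96  , 138.6545]), array([648.5805, -41.5891])]
-0.04 0.12 [array([482.1218, 228.2609]), array([493.4555, 138.0685]), array([506.4436,  34.711 ])]
0 0.12 [array([551.6431, 228.2637]), array([567.7059, 138.0697]), array([586.1133,  34.7103])]
0.006 0.12 [array([562.0715, 228.2641]), array([578.8437, 138.0699]), array([598.0641,  34.7102])]
```

View pics/w5.png

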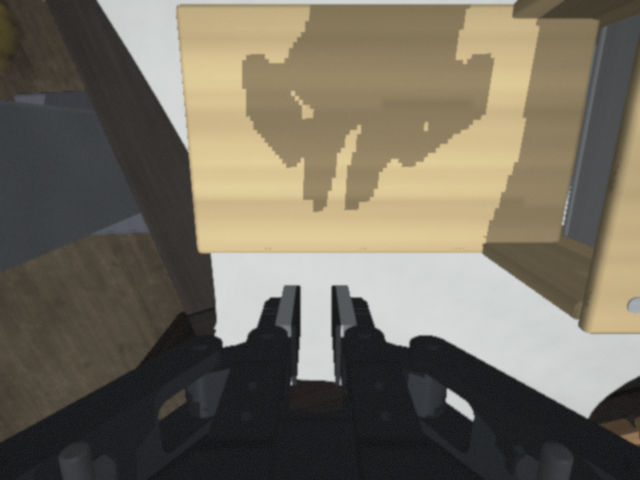

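```bash
python3 -c "
from rig import ticket
print(ticket.finish_job())"
```

```text
the job is handed in; nothing more can be done
None
```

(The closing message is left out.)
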